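# Hang the amber light shield on the crossbar in front of the microscope

### The job

The fluorescence lamp of the microscope is about to be switched on: draw the amber light shield up out of the slotted rack and hang it by its fold over the crossbar in front of the microscope stage, about midway between the posts, with its tall face on the side away from the microscope. Lower it until the fold rests on the bar before you let go, and leave it hanging freely. Do not bump the microscope, and leave the other two shields and the things on the bench where they are.

Things in the scene. Friction and masses are not known exactly. Their poses are not given: they have to be found in the camera images.
- amber_shield: Rigid amber acrylic panel, about 120 g, 160 mm wide (x), 4 thick, 120 high (z), upright in one rack slot. Top edge folded to -y into an inverted U over the whole width: 32 mm wide outside (y +2 to -30), 24 inside, 4 thick, underside at z 116, lip down to z 92. Can be pinched from above across the 32 mm fold. Origin: middle of the panel's bottom edge; +y out of the tall face.
- amber_fold (a point): Middle of the top of the amber shield's fold, on the centre line of the U (at y = -14 mm, z = 120 mm of the shield); axes as the shield's. When the shield hangs on the bar this point is 10 mm above the bar's axis. Let go, the shield sways for a second or two and rests with its lower edge swung about 0.15 rad towards the microscope.
- smoke_shield: Smoke-grey shield of the same shape, size and axes, standing in another slot; stays where it is.
- clear_shield: Clear shield of the same shape, size and axes, standing in another slot; stays where it is.
- rack: Fixed grey rack 190 (x) by 215 (y) mm; three slots along x at y -75, 0 and +75 mm. Origin: centre of its underside. Slot floor 12 mm up; end ribs guide the panels up to 62 mm, 2 mm play each side, 4 mm at the ends. Shields face alike, fold towards the rack's -y, leaning about 0.06 rad that way, tops 132 mm above the bench, 43 mm clear between folds.
- rail: Fixed crossbar stand: steel bar 12 mm in diameter along x, axis 210 mm above the bench, on posts at x -150 and +150 mm with black clamp blocks 22 mm wide and 24 high centred on the bar; feet 50 x 105 mm. Origin: on the bench under the bar's middle; +y is the operator's side, the microscope is on the -y side.
- bar_mid (a point): Middle of the bar, on its axis, 210 mm above the bench; axes as the stand's (x along the bar, +y away from the microscope).
- microscope: Fixed cream, blue and black microscope, 430 mm high with a camera on top, behind the bar. Origin: on the bench under its optical axis, 155 to 180 mm from the bar on the bar's -y side. Its black stage (top 155 mm high) comes within about 75 mm of the bar; its head (250 to 430 mm high, radius 60 mm about its axis) within about 90 mm.
- slide_box: Closed blue slide box, 87 x 177 x 33 mm, loose on the bench; origin under its centre. Not to be moved.
- cleaner_bottle: White bottle, 48 mm diameter, 115 mm high, loose on the bench; origin under its centre. Not to be moved.
- objective_canister: Small round canister with a black cap, 41 mm diameter, 66 mm high, loose on the bench; origin under its centre. Not to be moved.
Things that resemble listed ones, but are neither listed nor needed, are in the scene too. What is meant by the amber_shield is not green or yellow, and is the larger of those in its own colour.

How it is judged:
On the way, in this order (a step that is already met when the one before it is completed fails the run):
1. The amber shield is held in the gripper with its bottom edge more than 75 mm above the bench, clear of the rack (height (world z) of amber_shield above 0.075 m and contact force between amber_shield and the fingers above 0.5 N), for 0.1 s.
2. The fold is over the bar, lowered to within 8 mm of resting on it, while the gripper still holds the shield (y of bar_mid in the frame of amber_shield between -0.026 and -0.002 m and z of bar_mid in the frame of amber_shield between 0.102 and 0.115 m and x of bar_mid in the frame of amber_shield between -0.06 and 0.06 m and contact force between amber_shield and the fingers above 0.5 N), for 0.1 s.
At the end, for the whole second after the job is handed in: The amber shield hangs on the crossbar: bar inside its fold, fold seated within 7 mm, centred on the bar within 45 mm, along it within 0.12 rad, upright within 0.45 rad, tall face away from the microscope, no more than swaying (under 0.15 m/s, 2 rad/s) (x of bar_mid in the frame of amber_shield between -0.045 and 0.045 m and y of bar_mid in the frame of amber_shield between -0.024 and -0.004 m and z of bar_mid in the frame of amber_shield between 0.103 and 0.114 m and angle between the x axis of amber_shield and the x axis of rail, either way round below 0.12 rad and angle between amber_shield's own z axis and vertical below 0.45 rad and y of microscope in the frame of amber_shield below 0 m and linear speed of amber_shield below 0.15 m/s and angular speed of amber_shield below 2 rad/s); the robot touches nothing.
It fails at once if The smoke or clear shield is moved by more than 20 mm (distance of any of smoke_shield, clear_shield from where it was at the start of the episode above 0.02 m).
It fails at once if The microscope is bumped (force over 3 N) (contact force between microscope and anything else above 3 N).
It fails at once if The slide box, bottle or canister is moved by more than 25 mm (distance of any of slide_box, cleaner_bottle, objective_canister from where it was at the start of the episode above 0.025 m).
It also fails if it takes over 45 s, if anything falls off the work surface, if the arm or the gripper's body presses on something with over 40 N, if the wrist force passes 120 N, or if a joint passes its speed limit or range.

### The arm

A 6-joint arm with a two-finger parallel gripper is mounted at the origin on the work surface. World frame = base frame: x ahead of the robot, y to its left, z up, the work surface at z = 0. Lengths are in m, angles in rad, forces in N, time in s.
With the tool pointing down it reaches from about 0.225 to 0.875 m from the base axis. Payload 3.4 kg.
Tool frame: the origin (TCP) lies where the fingers leave the gripper's body, on its centre line; the fingertips stand 73 mm ahead of it and the grasp point (between the pads) lies 54 mm ahead of it (manip.pinch_z is the distance from the TCP to the grasp point, in m); z points along the fingers, y is the line along which they close (so a half turn about z gives the same grasp; the last joint's range is limited). The gripper opens to 85 mm and grips with 20 to 120 N. Pads are 22 mm wide; open, the fingers measure 114 mm over their backs; the gripper's body (76 mm by 85 mm) begins 54 mm behind the grasp point. The pads swing forward as they close: fully open they stand 13 mm farther back than shut.
Start: joints at [1.165, 0.276, 1.505, -0, 1.361, -0.121], TCP at [0.162, 0.552, 0.304] pointing down, gripper open.
Joint ranges: [-2.89, 2.89], [-0.75, 2.08], [0.22, 2.7], [-1.18, 4.32], [0.11, 2.71], [-2.7, 2.7]. Speed limits (rad/s): [2.57, 2.57, 3.14, 3.14, 3.14, 3.14].

### API

Orientations are given as a unit quaternion [w, x, y, z].
In Python, from rig import readout, imaging, manip gives the robot as it stands. The module is installed in compiled form; this text tells all that it offers.
- The arm moves only by the tool servo_tool, never from a script. Its argument "moves" is a list of rows, each an object with "dp": the shift along the tool's x, y, z in units of 0.2 m (1.0 is 0.2 m), a list of three; "delta_rot": the turn, a rotation vector about the tool's x, y, z in units of 0.1 rad (1.0 is 0.1 rad), a list of three; "fingers": the opening, from 0 (shut) to 1 (fully open). In form: [{"dp": [dx, dy, dz], "delta_rot": [wx, wy, wz], "fingers": fingers}, ...]. A call has 1 to 5 rows; each row shifts and turns the commanded pose from where the row before left it, along the tool's axes as they then stand; what a row does not reach is not made up. A row lasts 1/10 s, in which the tool goes at most 50 mm and 8.59 degrees, less where a joint would pass 70% of its speed; a pose out of reach is approached as far as the arm can. A call with a number of a shift or a turn outside -1 to 1 is refused whole. A call with a gripper value outside its range is refused whole. The fingers move at their own pace and stop on an object; "force" is the grip in N (left out, the last holds). Time passes only in rows, so rows that do not move let the fingers close. It gives the time, the measured TCP pose, the force, the opening and the grip force at its end, in the units of the state.
- readout.get_state(): the state, without advancing time (a new reading comes with each control period).
- imaging.get_image(name): name is "scene" or "top" or "wrist"; returns (picture, depth): 400x640x3 uint8, red, green, blue; 400x640 float32, m along the optical axis (not along the pixel's ray), 0 where there is no reading.
- imaging.calibration(name): a dict with "intrinsics" (3x3 intrinsics, pixels), "R" (3x3) and "t" (3): a world point X has camera coordinates R X + t; the wrist camera has in their place "hand_eye" (4x4, takes a point from camera to tool coordinates, whose origin is the TCP and whose axes are the flange's). Camera axes: x right, y down, z forward; pixel columns grow to the right and rows downward; lengths in m; the calibration is good to about 2 mm. A picture is of the moment at which its call begins: read the wrist's pose just before it. calibration takes no time and is no camera call.
- manip.sign_off(): hands the job in; it is judged then, once.
The state is a dict: "clock": time; "qpos": joint angles; "qd": joint speeds; "effort": joint torques, N m; "position": TCP position; "ee_rot": TCP orientation; "contact_force": force on the tool from outside, world axes, zero at the start; "moment": the same for the moment, N m; "width": finger opening in m; "gripper_force": force on a finger pad.
Only numpy, scipy, OpenCV 4.12 (cv2) and the standard library are available. Lean on these libraries where they do the work, as an engineer would, in place of code of your own. Each camera call takes 0.05 s, during which the arm holds its last target. There are 200 camera calls.

## Working session

There is one attempt and no reset: what is moved stays moved. The work goes in short steps, Python scripts to look and compute and a tool call to move; the robot and the scene stay as the last step left them, time stands still between calls to the robot, and variables do not carry over. Pictures are saved under pics/ and viewed, at most 10 in all, crops included, and the job is handed in when it is done.

Besides the shell and the picture viewer there is one more tool, called after ">>>" as a command line: name --argument value ..., lists and objects as JSON in quotes. servo_tool: Moves the arm, as the interface text tells. Its arguments: {"type":"object","properties":{"moves":{"type":"array"},"force":{"type":"number"}},"required":["moves"]}

```bash
mkdir -p pics; cat > h.py <<'E'
import numpy as np, cv2
from rig import readout, imaging, manip
from scipy.spatial.transform import Rotation as Ro
def snap(n,f):
    s=readout.get_state(); im,d=imaging.get_image(n)
    cv2.imwrite(f'pics/{f}.png',im[:,:,::-1]); np.savez(f'pics/{f}.npz',d=d,im=im,p=s['position'],q=s['ee_rot']); return s
def cloud(n,f):
    z=np.load(f'pics/{f}.npz'); d=z['d']; c=imaging.calibration(n); K=np.array(c['intrinsics'])
    v,u=np.mgrid[:400,:640]; P=np.stack([(u-K[0,2])/K[0,0]*d,(v-K[1,2])/K[1,1]*d,d],-1)
    if 'R' in c: W=(P-np.array(c['t']))@np.array(c['R'])
    else:
        H=np.array(c['hand_eye']); q=z['q']; R=Ro.from_quat([q[1],q[2],q[3],q[0]]).as_matrix()
        W=(P@H[:3,:3].T+H[:3,3])@R.T+z['p']
    W[d<=0]=np.nan; return W,z['im']
E
python3 - <<'E'
from h import *
s=snap('scene','s1'); snap('top','t1'); print(s)
E
```

```text
{'clock': 0.0, 'qpos': array([ 1.16500153e+00,  2.76578586e-01,  1.50611925e+00,  8.93573975e-07,
        1.36073359e+00, -1.21001754e-01]), 'qd': array([-0.00035275, -0.00271625,  0.00023895,  0.00141898,  0.00078127,
        0.00056157]), 'effort': array([-9.81213743e-04, -4.16782308e+01, -2.45804322e+01, -4.37184708e-04,
        1.11668551e-02,  1.93038971e-06]), 'position': array([0.16139705, 0.55146437, 0.3030545 ]), 'ee_rot': array([-2.39796174e-04,  1.41915819e-01,  9.89878303e-01, -8.87563906e-04]), 'contact_force': array([ 0.34231321, -0.02801471, -0.1300083 ]), 'moment': array([ 0.01316724, -0.00952094, -0.04453201]), 'gripper_force': 0.0, 'width': 0.08510378134353515}
```

View pics/s1.png

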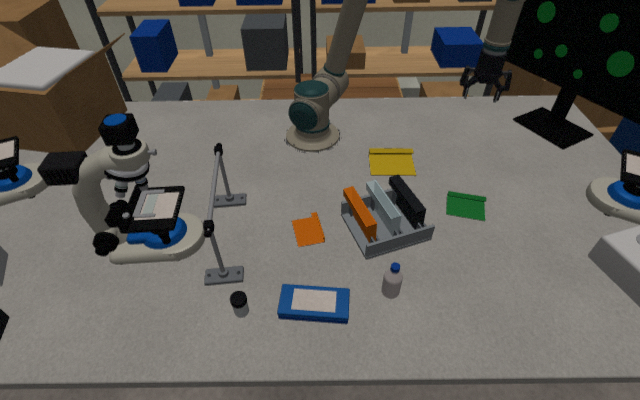

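View pics/t1.png

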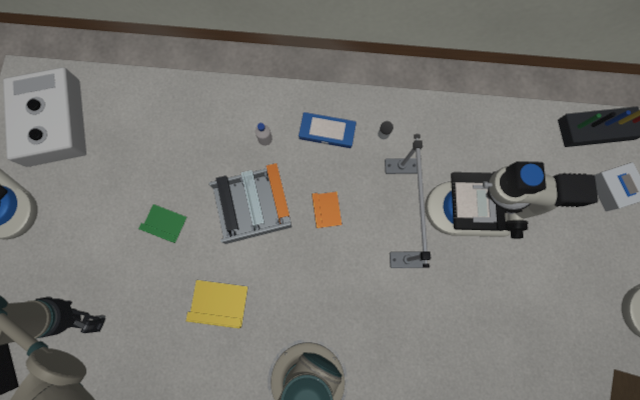

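The amber shield is the orange one in the rack: scene (360,213), top (278,190). The crossbar is at top (421,200) with the microscope to its right. Next I'll measure both.

```bash
python3 - <<'E'
from h import *
np.set_printoptions(precision=4,suppress=True)
for n,f in(('scene','s1'),('top','t1')):
    W,im=cloud(n,f); hsv=cv2.cvtColor(im,cv2.COLOR_RGB2HSV)
    h,s,v=hsv[...,0],hsv[...,1],hsv[...,2]
    m=(h>4)&(h<18)&(s>150)&(W[...,2]>.05)&(W[...,2]<.2)
    if n=='top': m[:, :230]=0; m[:,310:]=0
    else: m[:,:330]=0; m[:,400:]=0; m[:170]=0
    P=W[m]; zt=np.percentile(P[:,2],98); T=P[P[:,2]>.123]
    print(n,m.sum(),'ztop',zt,len(T))
    r=cv2.minAreaRect((T[:,:2]*1000).astype(np.float32)); print('fold top rect',r, 'med',np.median(T,0))
    lo=P[(P[:,2]<.11)]; print('low pts',len(lo), np.median(lo,0) if len(lo) else '')
    # bar
    vv,uu=np.mgrid[:400,:640]
    b=(W[...,2]>.195)&(W[...,2]<.24)&((uu>405)&(uu<435)&(vv>125)&(vv<270) if n=='top' else (uu>200)&(uu<226)&(vv>140)&(vv<235))
    B=W[b]; print('bar n',len(B)); 
    l=cv2.fitLine((B[:,:2]).astype(np.float32),cv2.DIST_HUBER,0,.01,.01).ravel(); print('line',l,'x range',B[:,0].min(),B[:,0].max(),'ztop',np.percentile(B[:,2],[5,50,95]))
    for x in np.linspace(B[:,0].min(),B[:,0].max(),9):
        k=abs(B[:,0]-x)<.012; print(x.round(3),k.sum(),B[k][:,1].min().round(4),B[k][:,1].max().round(4),np.median(B[k],0))
E
python3 - <<'E'
import cv2
a=cv2.imread('pics/t1.png')
cv2.imwrite('pics/c1.png',cv2.resize(a[120:280,200:440],None,fx=3.3,fy=3.3,interpolation=cv2.INTER_CUBIC))
E
```

```text
scene 712 ztop 0.1329764049082256 520
fold top rect ((531.5235595703125, 137.37391662597656), (162.0521697998047, 33.83395767211914), 19.540395736694336) med [0.5394 0.1383 0.1302]
low pts 116 [0.5818 0.1696 0.0867]
bar n 545
line [ 0.9951  0.0988  0.5811 -0.2468] x range 0.3411119788571663 0.7055733423076259 ztop [0.2072 0.2141 0.2212]
0.341 11 -0.2788 -0.2639 [ 0.3489 -0.2686  0.2151]
0.387 60 -0.2786 -0.2572 [ 0.385  -0.2657  0.2145]
0.432 24 -0.2687 -0.2571 [ 0.4324 -0.2622  0.2135]
0.478 25 -0.2641 -0.2518 [ 0.4791 -0.2572  0.2122]
0.523 29 -0.2593 -0.2479 [ 0.522  -0.2531  0.2142]
0.569 29 -0.2547 -0.2428 [ 0.5712 -0.2485  0.2133]
0.614 35 -0.2505 -0.2387 [ 0.615  -0.2429  0.2141]
0.66 40 -0.2485 -0.2281 [ 0.6665 -0.2384  0.2193]
0.706 31 -0.2433 -0.2277 [ 0.7003 -0.2345  0.2148]
top 535 ztop 0.13465149563591372 528
fold top rect ((527.2786865234375, 135.53091430664062), (158.11705017089844, 28.652002334594727), 19.821874618530273) med [0.5258 0.1346 0.1304]
low pts 3 [0.5459 0.1592 0.0909]
bar n 721
line [ 0.9948  0.1014  0.5188 -0.2562] x range 0.3434706689411529 0.7014553137757414 ztop [0.2089 0.2147 0.2224]
0.343 29 -0.2808 -0.2664 [ 0.3488 -0.273   0.2167]
0.388 61 -0.2812 -0.2606 [ 0.3844 -0.2699  0.2169]
0.433 43 -0.2716 -0.2604 [ 0.4319 -0.2658  0.2139]
0.478 42 -0.2684 -0.2547 [ 0.4765 -0.2606  0.214 ]
0.522 40 -0.2643 -0.2501 [ 0.5232 -0.2553  0.2138]
0.567 41 -0.2576 -0.2454 [ 0.5683 -0.2509  0.2144]
0.612 42 -0.253 -0.2408 [ 0.6126 -0.2466  0.2135]
0.657 68 -0.2518 -0.2308 [ 0.6609 -0.2409  0.2154]
0.701 31 -0.2477 -0.2312 [ 0.6943 -0.2386  0.2137]
```

View pics/c1.png

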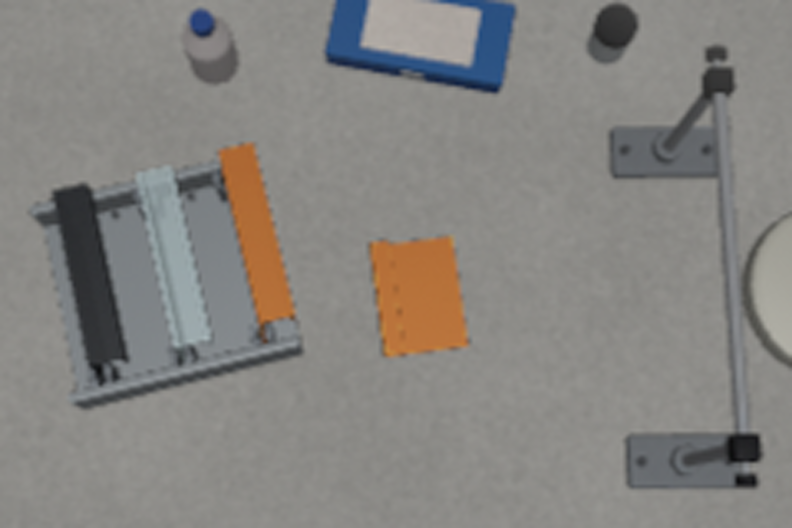

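```bash
cat >> h.py <<'E'
def down(yaw,tilt=0):  # tool y along yaw direction, z down, then tilt about tool x
    y=np.array([np.cos(yaw),np.sin(yaw),0]); z=np.array([0,0,-1.]); x=np.cross(y,z)
    return np.stack([x,y,z],1)@Ro.from_rotvec([tilt,0,0]).as_matrix()
def plan(pt,Rt,n):
    s=readout.get_state(); q=s['ee_rot']; R=Ro.from_quat([q[1],q[2],q[3],q[0]]).as_matrix(); p=s['position']
    rv=Ro.from_matrix(R.T@Rt).as_rotvec()/n
    for i in range(n):
        d=R.T@((pt-p)/n)/.2; print('dp',d.round(3).tolist(),'rot',(rv/.1).round(2).tolist()); R=R@Ro.from_rotvec(rv).as_matrix() ; p=p+0
        
E
python3 - <<'E'
from h import *
np.set_printoptions(precision=4,suppress=True)
W,im=cloud('scene','s1'); hsv=cv2.cvtColor(im,cv2.COLOR_RGB2HSV);h,s,v=hsv[...,0],hsv[...,1],hsv[...,2]
m=(h>4)&(h<18)&(s>150)&(W[...,2]>.02)&(W[...,2]<.2); m[:,:330]=0;m[:,400:]=0;m[:170]=0
P=W[m]; a=np.radians(19.7); D=P[:,:2]-[.5295,.1365]; xs=D@[np.cos(a),np.sin(a)]; ys=D@[-np.sin(a),np.cos(a)]
for z in np.arange(.03,.14,.01):
    k=abs(P[:,2]-z)<.005; print(z.round(2),k.sum(),np.percentile(ys[k],[5,50,95]) if k.sum() else '',np.percentile(xs[k],[5,50,95]) if k.sum() else '')
c=imaging.calibration('scene'); print(-np.array(c['R']).T@c['t'])
E
python3 -c "
from h import *
s=readout.get_state()
plan(np.array([.5295,.1365,.30]),down(np.radians(109.7)),13)"
```

```text
0.03 21 [0.0169 0.0177 0.0189] [-0.0667  0.0034  0.0498]
0.04 11 [0.0162 0.0173 0.0387] [-0.025   0.0407  0.0497]
0.05 8 [0.0162 0.0166 0.0173] [0.0351 0.0477 0.0535]
0.06 12 [0.0152 0.0161 0.034 ] [-0.0224  0.046   0.0722]
0.07 20 [0.0143 0.0153 0.0171] [0.041  0.0596 0.0812]
0.08 18 [0.0141 0.015  0.0167] [0.0475 0.0672 0.0805]
0.09 13 [0.0136 0.0148 0.0159] [0.0538 0.0704 0.0806]
0.1 20 [-0.0146 -0.0124  0.0149] [-0.0052  0.0643  0.0796]
0.11 63 [-0.0154 -0.0143  0.0143] [-0.0435  0.0335  0.0818]
0.12 62 [-0.0162 -0.015   0.0126] [-0.0604  0.0188  0.0811]
0.13 499 [-0.0152 -0.001   0.0141] [-0.0687  0.0087  0.0769]
0.14 0  
[1.2966 0.0275 0.8944]
dp [-0.181, -0.113, 0.001] rot [-0.0, -0.0, -0.48]
dp [-0.175, -0.122, 0.001] rot [-0.0, -0.0, -0.48]
dp [-0.169, -0.13, 0.001] rot [-0.0, -0.0, -0.48]
dp [-0.162, -0.138, 0.001] rot [-0.0, -0.0, -0.48]
dp [-0.156, -0.146, 0.001] rot [-0.0, -0.0, -0.48]
dp [-0.148, -0.153, 0.001] rot [-0.0, -0.0, -0.48]
dp [-0.141, -0.16, 0.001] rot [-0.0, -0.0, -0.48]
dp [-0.133, -0.167, 0.001] rot [-0.0, -0.0, -0.48]
dp [-0.125, -0.173, 0.001] rot [-0.0, -0.0, -0.48]
dp [-0.116, -0.179, 0.001] rot [-0.0, -0.0, -0.48]
dp [-0.107, -0.184, 0.001] rot [-0.0, -0.0, -0.48]
dp [-0.098, -0.189, 0.001] rot [-0.0, -0.0, -0.48]
dp [-0.089, -0.194, 0.001] rot [-0.0, -0.0, -0.48]
```

Orientation is confirmed: the panel is on the +y side and the fold faces −y, towards the microscope, so only a −14° yaw is needed. Moving above the shield.

>>> servo_tool --moves '[{"dp":[-0.18,-0.11,0],"delta_rot":[0,0,-0.48],"fingers":0.6},{"dp":[-0.175,-0.12,0],"delta_rot":[0,0,-0.48],"fingers":0.6},{"dp":[-0.17,-0.13,0],"delta_rot":[0,0,-0.48],"fingers":0.6},{"dp":[-0.16,-0.14,0],"delta_rot":[0,0,-0.48],"fingers":0.6},{"dp":[-0.155,-0.145,0],"delta_rot":[0,0,-0.48],"fingers":0.6}]'

```text
clock: 0.6
position: [0.3034, 0.3917, 0.3036]
ee_rot: [-0.0, 0.021, 1.0, -0.0]
contact_force: [-0.5, 1.0, 0.7]
width: 0.0515
gripper_force: 0.0
```

>>> servo_tool --moves '[{"dp":[-0.15,-0.155,0],"delta_rot":[0,0,-0.48],"fingers":0.6},{"dp":[-0.14,-0.16,0],"delta_rot":[0,0,-0.48],"fingers":0.6},{"dp":[-0.13,-0.165,0],"delta_rot":[0,0,-0.48],"fingers":0.6},{"dp":[-0.125,-0.175,0],"delta_rot":[0,0,-0.48],"fingers":0.6},{"dp":[-0.115,-0.18,0],"delta_rot":[0,0,-0.48],"fingers":0.6}]'

```text
clock: 1.1
position: [0.4442, 0.2312, 0.3037]
ee_rot: [-0.0, -0.098, 0.995, 0.0]
contact_force: [1.2, -0.2, -0.1]
width: 0.0514
gripper_force: 0.0
```

>>> servo_tool --moves '[{"dp":[-0.11,-0.185,0],"delta_rot":[0,0,-0.48],"fingers":0.6},{"dp":[-0.1,-0.19,0],"delta_rot":[0,0,-0.48],"fingers":0.6},{"dp":[-0.09,-0.195,0],"delta_rot":[0,0,-0.48],"fingers":0.6},{"dp":[0,0,0],"delta_rot":[0,0,0],"fingers":0.6},{"dp":[0,0,0],"delta_rot":[0,0,0],"fingers":0.6}]'

```text
clock: 1.6
position: [0.5294, 0.1358, 0.3031]
ee_rot: [-0.001, -0.168, 0.986, 0.0]
contact_force: [-0.7, 1.3, -0.0]
width: 0.0516
gripper_force: 0.0
```

```bash
python3 - <<'E'
from h import *
np.set_printoptions(precision=4,suppress=True)
s=snap('wrist','w1'); print(s['clock'],s['position'],s['ee_rot'],s['qpos'],s['width'])
W,im=cloud('wrist','w1'); hsv=cv2.cvtColor(im,cv2.COLOR_RGB2HSV);h,sa=hsv[...,0],hsv[...,1]
m=(h>4)&(h<18)&(sa>150)&(W[...,2]>.123)&(W[...,2]<.15)
T=W[m]; print(len(T),cv2.minAreaRect((T[:,:2]*1000).astype(np.float32)),np.median(T,0))
E
```

```text
1.6 [0.5294 0.1358 0.3031] [-0.001  -0.1675  0.9859  0.0004] [ 0.1234  0.2342  1.5652  0.0007  1.3441 -1.7842] 0.05158610208608905
7607 ((530.4100952148438, 136.37628173828125), (158.24534606933594, 30.69657325744629), 19.478317260742188) [0.5288 0.136  0.1313]
```

View pics/w1.png

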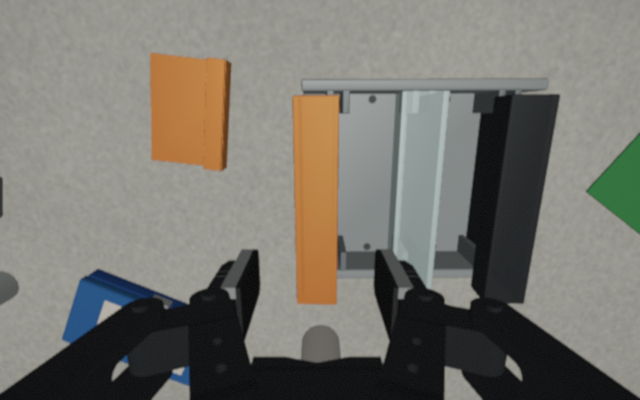

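The wrist view shows the amber fold at columns 293–340 between the fingers, with the clear shield at 395–445. Its pose agrees with the earlier measurement. Planning the descent.

```bash
python3 - <<'E'
from h import *
R=down(np.radians(109.5),-0.055); g=np.array([.5295,.1362,.119]); print(manip.pinch_z)
plan(g-R[:,2]*.054-np.array([0,0,0]),R,5)
snap('scene','s2')
im=cv2.imread('pics/s2.png'); cv2.imwrite('pics/s2c.png',cv2.resize(im[0:280,200:480],None,fx=2.1,fy=2.1))
E
```

```text
0.0539
dp [-0.001, -0.004, 0.13] rot [-0.11, -0.0, -0.0]
dp [-0.001, -0.005, 0.13] rot [-0.11, -0.0, -0.0]
dp [-0.001, -0.007, 0.13] rot [-0.11, -0.0, -0.0]
dp [-0.001, -0.008, 0.13] rot [-0.11, -0.0, -0.0]
dp [-0.001, -0.009, 0.13] rot [-0.11, -0.0, -0.0]
```

View pics/s2c.png

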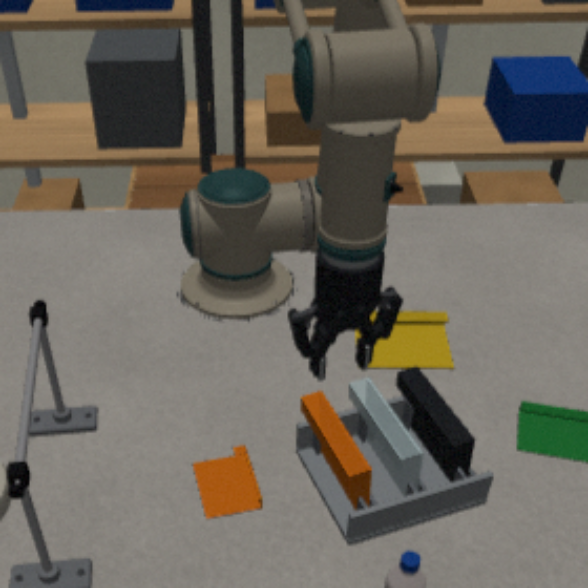

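>>> servo_tool --moves '[{"dp":[0,-0.005,0.13],"delta_rot":[-0.11,0,0],"fingers":0.6},{"dp":[0,-0.005,0.13],"delta_rot":[-0.11,0,0],"fingers":0.6},{"dp":[0,-0.007,0.13],"delta_rot":[-0.11,0,0],"fingers":0.6},{"dp":[0,-0.008,0.13],"delta_rot":[-0.11,0,0],"fingers":0.6},{"dp":[0,-0.009,0.13],"delta_rot":[-0.11,0,0],"fingers":0.6}]'

```text
clock: 2.2
position: [0.5294, 0.1343, 0.1732]
ee_rot: [-0.005, -0.17, 0.985, 0.027]
contact_force: [-0.4, -0.6, -0.0]
width: 0.0511
gripper_force: 0.0
```

>>> servo_tool --moves '[{"dp":[0,0,0],"delta_rot":[0,0,0],"fingers":0.6},{"dp":[0,0,0],"delta_rot":[0,0,0],"fingers":0.6}]'

```text
clock: 2.4
position: [0.53, 0.1338, 0.1741]
ee_rot: [-0.005, -0.169, 0.985, 0.027]
contact_force: [-0.0, 0.1, -0.1]
width: 0.0513
gripper_force: 0.0
```

```bash
python3 - <<'E'
from h import *
R=down(np.radians(109.5),-0.055); g=np.array([.5295,.1362,.119])
print(g-R[:,2]*.054, readout.get_state()['position'],readout.get_state()['contact_force']); plan(g-R[:,2]*.054,R,1)
s=snap('wrist','w2')
E
```

```text
[0.53049091 0.13340177 0.17291835] [0.52998908 0.1337725  0.17414229] [-0.01043077  0.06438217 -0.13591015]
dp [-0.002, -0.003, 0.006] rot [0.0, -0.0, 0.0]
```

View pics/w2.png

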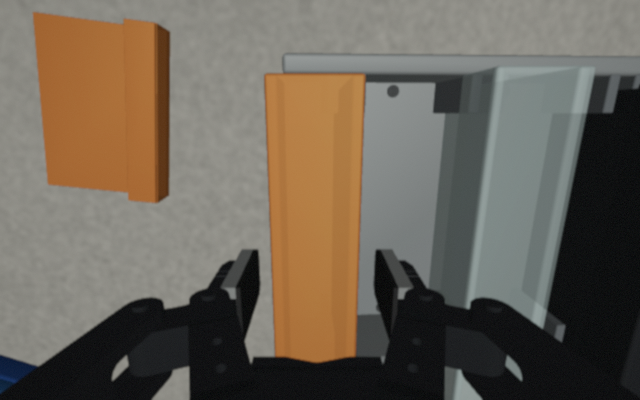

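The fold, at columns 273–360, sits centred between the pads at 250–380. Closing the gripper.

>>> servo_tool --moves '[{"dp":[0,0,0],"delta_rot":[0,0,0],"fingers":0.3},{"dp":[0,0,0],"delta_rot":[0,0,0],"fingers":0.2},{"dp":[0,0,0],"delta_rot":[0,0,0],"fingers":0.2},{"dp":[0,0,0],"delta_rot":[0,0,0],"fingers":0.2},{"dp":[0,0,0],"delta_rot":[0,0,0],"fingers":0.2}]' --force 40

```text
clock: 2.95
position: [0.5313, 0.1332, 0.1756]
ee_rot: [-0.003, -0.169, 0.985, 0.027]
contact_force: [-0.5, 0.1, 7.3]
width: 0.0314
gripper_force: 40.3
```

```bash
python3 - <<'E'
from h import *
s=readout.get_state(); p=s['position']; print(p,s['width'],s['gripper_force'],s['contact_force'])
plan(p+[0,0,.16],down(np.radians(109.5),-0.055),10)
E
```

```text
[0.53132835 0.13321431 0.17555555] 0.03143723971087974 40.313292145729065 [-0.5284009   0.12878427  7.31775617]
dp [-0.0, 0.004, -0.08] rot [0.0, 0.0, -0.0]
dp [-0.0, 0.004, -0.08] rot [0.0, 0.0, -0.0]
dp [-0.0, 0.004, -0.08] rot [0.0, 0.0, -0.0]
dp [-0.0, 0.004, -0.08] rot [0.0, 0.0, -0.0]
dp [-0.0, 0.004, -0.08] rot [0.0, 0.0, -0.0]
dp [-0.0, 0.004, -0.08] rot [0.0, 0.0, -0.0]
dp [-0.0, 0.004, -0.08] rot [0.0, 0.0, -0.0]
dp [-0.0, 0.004, -0.08] rot [0.0, 0.0, -0.0]
dp [-0.0, 0.004, -0.08] rot [0.0, 0.0, -0.0]
dp [-0.0, 0.004, -0.08] rot [0.0, 0.0, -0.0]
```

>>> servo_tool --moves '[{"dp":[0,0.002,-0.04],"delta_rot":[0,0,0],"fingers":0.2},{"dp":[0,0.004,-0.08],"delta_rot":[0,0,0],"fingers":0.2},{"dp":[0,0.004,-0.08],"delta_rot":[0,0,0],"fingers":0.2},{"dp":[0,0.004,-0.08],"delta_rot":[0,0,0],"fingers":0.2},{"dp":[0,0.004,-0.08],"delta_rot":[0,0,0],"fingers":0.2}]'

```text
clock: 3.45
position: [0.5304, 0.1322, 0.2467]
ee_rot: [-0.005, -0.169, 0.985, 0.027]
contact_force: [0.1, 0.0, -1.6]
width: 0.0316
gripper_force: 39.9
```

>>> servo_tool --moves '[{"dp":[0,0.004,-0.08],"delta_rot":[0,0,0],"fingers":0.2},{"dp":[0,0.004,-0.08],"delta_rot":[0,0,0],"fingers":0.2},{"dp":[0,0.004,-0.08],"delta_rot":[0,0,0],"fingers":0.2},{"dp":[0,0.004,-0.08],"delta_rot":[0,0,0],"fingers":0.2},{"dp":[0,0.004,-0.1],"delta_rot":[0,0,0],"fingers":0.2}]'

```text
clock: 3.95
position: [0.5303, 0.1316, 0.3303]
ee_rot: [-0.005, -0.169, 0.985, 0.027]
contact_force: [-1.7, 0.4, -1.0]
width: 0.0314
gripper_force: 39.9
```

```bash
python3 - <<'E'
from h import *
np.set_printoptions(precision=4,suppress=True)
s=snap('top','t3'); snap('scene','s3'); print(s['position'],s['ee_rot'],s['width'],s['gripper_force'],s['contact_force'])
snap('wrist','w3')
for n,f in(('wrist','w3'),('scene','s3'),('top','t3')):
    W,im=cloud(n,f); hsv=cv2.cvtColor(im,cv2.COLOR_RGB2HSV);h,sa=hsv[...,0],hsv[...,1]
    m=(h>4)&(h<18)&(sa>150)&(W[...,2]>.13)&(W[...,2]<.4)
    T=W[m]; zt=np.percentile(T[:,2],90); k=T[T[:,2]>zt-.012]; print(n,len(T),zt,T[:,2].min(),cv2.minAreaRect((k[:,:2]*1000).astype(np.float32)))
plan(np.array([.522,-.12,s['position'][2]]),down(np.radians(95.8),0.0),10)
im=cv2.imread('pics/s3.png'); cv2.imwrite('pics/s3c.png',cv2.resize(im[60:340,60:480],None,fx=1.9,fy=1.9))
E
```

```text
[0.5303 0.1316 0.3303] [-0.0054 -0.1686  0.9853  0.027 ] 0.03143510175806157 39.9209064245224 [-1.652   0.3515 -1.0107]
wrist 24487 0.2894364345002697 0.2800087928588924 ((507.84124755859375, 126.59089660644531), (109.292236328125, 33.96323776245117), 19.3995304107666)
scene 1200 0.29104187196764447 0.130039047615073 ((223.1525115966797, 142.01025390625), (776.610107421875, 1791.802490234375), 5.911582946777344)
top 328 0.2874856279277165 0.2672973089452095 ((486.2077941894531, 119.04161071777344), (72.08232879638672, 30.224647521972656), 18.449787139892578)
dp [0.046, -0.117, -0.006] rot [0.05, -0.0, 0.24]
dp [0.043, -0.118, -0.005] rot [0.05, -0.0, 0.24]
dp [0.041, -0.119, -0.005] rot [0.05, -0.0, 0.24]
dp [0.038, -0.12, -0.004] rot [0.05, -0.0, 0.24]
dp [0.035, -0.121, -0.004] rot [0.05, -0.0, 0.24]
dp [0.032, -0.122, -0.003] rot [0.05, -0.0, 0.24]
dp [0.029, -0.123, -0.002] rot [0.05, -0.0, 0.24]
dp [0.026, -0.123, -0.002] rot [0.05, -0.0, 0.24]
dp [0.023, -0.124, -0.001] rot [0.05, -0.0, 0.24]
dp [0.02, -0.124, -0.0] rot [0.05, -0.0, 0.24]
```

View pics/s3c.png

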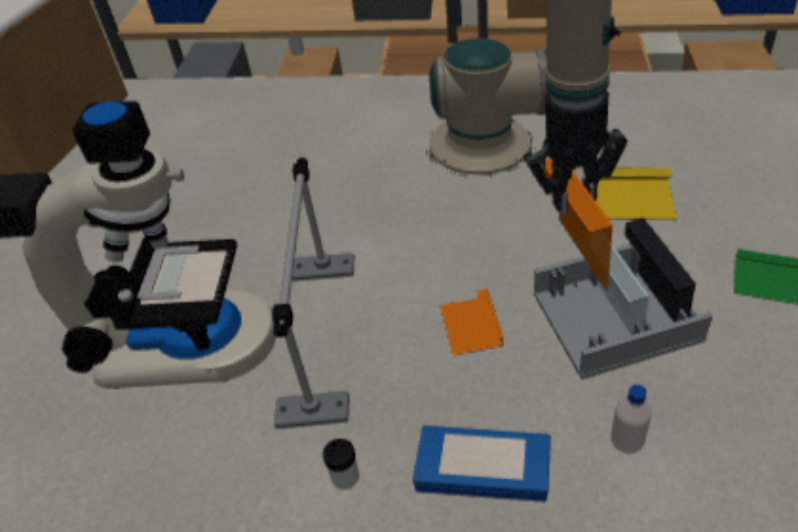

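The amber shield is held well clear of the rack (crop (585,230)) and the other two shields are undisturbed. Carrying it towards the bar.

>>> servo_tool --moves '[{"dp":[0.025,-0.07,-0.004],"delta_rot":[0.055,0,0.24],"fingers":0.2},{"dp":[0.05,-0.14,-0.006],"delta_rot":[0.055,0,0.24],"fingers":0.2},{"dp":[0.047,-0.142,-0.006],"delta_rot":[0.055,0,0.24],"fingers":0.2},{"dp":[0.044,-0.144,-0.005],"delta_rot":[0.055,0,0.24],"fingers":0.2},{"dp":[0.041,-0.145,-0.005],"delta_rot":[0.055,0,0.24],"fingers":0.2}]'

```text
clock: 4.6
position: [0.5263, -0.005, 0.3282]
ee_rot: [-0.005, -0.108, 0.994, 0.013]
contact_force: [-0.4, -0.5, -1.4]
width: 0.0314
gripper_force: 40.0
```

>>> servo_tool --moves '[{"dp":[0.038,-0.146,-0.004],"delta_rot":[0.055,0,0.24],"fingers":0.2},{"dp":[0.035,-0.147,-0.003],"delta_rot":[0.055,0,0.24],"fingers":0.2},{"dp":[0.031,-0.148,-0.002],"delta_rot":[0.055,0,0.24],"fingers":0.2},{"dp":[0.027,-0.149,-0.001],"delta_rot":[0.055,0,0.24],"fingers":0.2},{"dp":[0.024,-0.149,0],"delta_rot":[0.055,0,0.24],"fingers":0.2}]'

```text
clock: 5.1
position: [0.5207, -0.156, 0.328]
ee_rot: [-0.005, -0.048, 0.999, -0.001]
contact_force: [0.0, 0.0, -0.1]
width: 0.0313
gripper_force: 40.0
```

>>> servo_tool --moves '[{"dp":[0,0,0],"delta_rot":[0,0,0],"fingers":0.2},{"dp":[0,0,0],"delta_rot":[0,0,0],"fingers":0.2},{"dp":[0,0,0],"delta_rot":[0,0,0],"fingers":0.2}]'

```text
clock: 5.4
position: [0.5214, -0.1537, 0.3288]
ee_rot: [-0.004, -0.05, 0.999, -0.0]
contact_force: [-0.4, 1.1, -1.7]
width: 0.0316
gripper_force: 40.2
```

```bash
python3 - <<'E'
from h import *
np.set_printoptions(precision=4,suppress=True)
s=snap('top','t4'); snap('scene','s4'); snap('wrist','w4'); print(s['position'],s['ee_rot'],s['qpos'],s['contact_force'])
for n,f in(('wrist','w4'),('scene','s4'),('top','t4')):
    W,im=cloud(n,f); hsv=cv2.cvtColor(im,cv2.COLOR_RGB2HSV);h,sa=hsv[...,0],hsv[...,1]
    m=(h>4)&(h<18)&(sa>150)&(W[...,2]>.15)&(W[...,2]<.35)&(W[...,0]>.35)&(W[...,0]<.7)&(abs(W[...,1]+.15)<.1)
    T=W[m]; zt=np.percentile(T[:,2],90); k=T[T[:,2]>zt-.008]; print(n,len(T),zt,T[:,2].min(),cv2.minAreaRect((k[:,:2]*1000).astype(np.float32)),np.median(k,0))
    b=(W[...,2]>.2)&(W[...,2]<.225)&(W[...,0]>.41)&(W[...,0]<.64)&(abs(W[...,1]+.255)<.022)&~m&(sa<90)
    B=W[b]; l=cv2.fitLine(B[:,:2].astype(np.float32),cv2.DIST_HUBER,0,.01,.01).ravel() if len(B)>5 else None
    if l is not None: print('bar',len(B),'y at .522:',l[3]+(.522-l[2])*l[1]/l[0],'slope',l[1]/l[0],np.median(B,0), B[:,0].min(),B[:,0].max())
W=cloud('wrist','w4')[0]
E
```

```text
[ 0.5214 -0.1537  0.3288] [-0.0041 -0.0495  0.9988 -0.    ] [-0.4126  0.2186  1.5224 -0.0038  1.4079 -2.0819] [-0.4114  1.1354 -1.6795]
wrist 25681 0.2861392909593023 0.27715619998987573 ((496.6795654296875, -155.35484313964844), (109.4079818725586, 33.625701904296875), 5.765775680541992) [ 0.487  -0.156   0.2852]
bar 7656 y at .522: -0.2532175 slope 0.09782649 [ 0.4821 -0.2574  0.215 ] 0.410147151041139 0.62321905756975
scene 607 0.2848097239586479 0.17217585309270242 ((534.05322265625, -135.1017608642578), (139.52490234375, 62.80445861816406), 5.701061725616455) [ 0.5417 -0.1499  0.2833]
bar 269 y at .522: -0.25319028 slope 0.10974516 [ 0.5402 -0.2515  0.2135] 0.41140020429996316 0.6393378819550314
top 541 0.2860257234831166 0.1692091135861859 ((475.9660949707031, -157.36619567871094), (70.77175903320312, 30.013465881347656), 5.275938510894775) [ 0.4752 -0.157   0.2842]
bar 110 y at .522: -0.25569364 slope 0.092636846 [ 0.5191 -0.2565  0.214 ] 0.41180877457093273 0.580778639486662
```

View pics/w4.png

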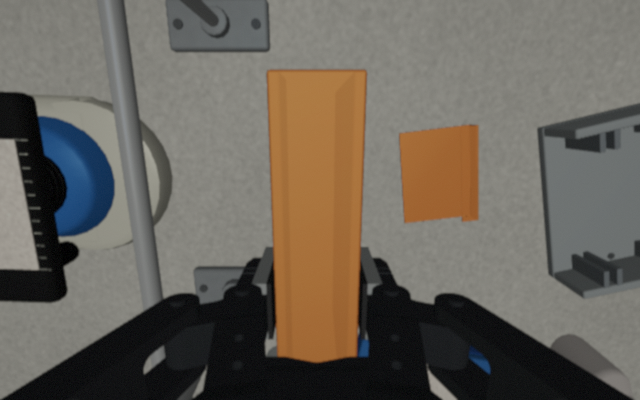

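The fold is at columns 268–366, parallel to the bar, which runs from (110,0) to (150,290). About 101 mm remains across. Moving over the bar.

>>> servo_tool --moves '[{"dp":[0.01,-0.1,0],"delta_rot":[0,0,0],"fingers":0.2},{"dp":[0.01,-0.105,0],"delta_rot":[0,0,0],"fingers":0.2},{"dp":[0.01,-0.1,0],"delta_rot":[0,0,0],"fingers":0.2},{"dp":[0.01,-0.1,0],"delta_rot":[0,0,0],"fingers":0.2},{"dp":[0.01,-0.1,0],"delta_rot":[0,0,0],"fingers":0.2}]'

```text
clock: 6.05
position: [0.5222, -0.2556, 0.3299]
ee_rot: [-0.003, -0.05, 0.999, -0.001]
contact_force: [0.5, 1.2, -1.5]
width: 0.0315
gripper_force: 40.3
```

>>> servo_tool --moves '[{"dp":[0,0,0.04],"delta_rot":[0,0,0],"fingers":0.2},{"dp":[0,0,0.04],"delta_rot":[0,0,0],"fingers":0.2},{"dp":[0,0,0.02],"delta_rot":[0,0,0],"fingers":0.2},{"dp":[0,0,0],"delta_rot":[0,0,0],"fingers":0.2},{"dp":[0,0,0],"delta_rot":[0,0,0],"fingers":0.2}]'

```text
clock: 6.55
position: [0.522, -0.2548, 0.3097]
ee_rot: [-0.003, -0.05, 0.999, -0.0]
contact_force: [0.2, 0.1, -1.2]
width: 0.0312
gripper_force: 40.3
```

```bash
python3 - <<'E'
from h import *
np.set_printoptions(precision=4,suppress=True)
s=snap('top','t5'); snap('scene','s5'); snap('wrist','w5'); print(s['position'],s['ee_rot'],s['qpos'],s['contact_force'])
for n,f in(('wrist','w5'),('scene','s5'),('top','t5')):
    W,im=cloud(n,f); hsv=cv2.cvtColor(im,cv2.COLOR_RGB2HSV);h,sa=hsv[...,0],hsv[...,1]
    m=(h>4)&(h<18)&(sa>150)&(W[...,2]>.11)&(W[...,2]<.35)&(W[...,0]>.35)&(W[...,0]<.7)&(abs(W[...,1]+.25)<.1)
    T=W[m]; zt=np.percentile(T[:,2],90); k=T[T[:,2]>zt-.006]; print(n,len(T),zt,T[:,2].min(),'x',T[:,0].min(),T[:,0].max(),cv2.minAreaRect((k[:,:2]*1000).astype(np.float32)),np.median(k,0))
    b=(W[...,2]>.2)&(W[...,2]<.222)&(W[...,0]>.4)&(W[...,0]<.65)&(abs(W[...,1]+.255)<.022)&~m&(sa<90)
    B=W[b]
    if len(B)>5: l=cv2.fitLine(B[:,:2].astype(np.float32),cv2.DIST_HUBER,0,.01,.01).ravel();print('bar',len(B),'y at .522:',l[3]+(.522-l[2])*l[1]/l[0],'slope',l[1]/l[0],np.median(B,0), B[:,0].min(),B[:,0].max())
im=cv2.imread('pics/s5.png'); w=cv2.imread('pics/w5.png')
a=cv2.resize(im[90:300,60:300],(400,350),interpolation=cv2.INTER_CUBIC); b=cv2.resize(w[0:400,100:540],(385,350))
cv2.imwrite('pics/m5.png',np.hstack([a,b]))
E
```

```text
[ 0.522  -0.2548  0.3097] [-0.0033 -0.0501  0.9987 -0.0005] [-0.5716  0.284   1.4789 -0.0047  1.3835 -2.2417] [ 0.154   0.0771 -1.2289]
wrist 25614 0.2669348158545645 0.25833673727983986 x 0.441311971887159 0.5518439107276945 ((497.0458068847656, -257.54644775390625), (109.59381866455078, 33.06797790527344), 6.42607307434082) [ 0.4874 -0.258   0.266 ]
bar 1836 y at .522: -0.25472763 slope 0.11060278 [ 0.4215 -0.2658  0.2152] 0.40673207557355695 0.43661128781164626
scene 801 0.2652661658702257 0.14687561354151735 x 0.38334627682780187 0.603849081547292 ((523.0564575195312, -244.78648376464844), (157.1384735107422, 50.915348052978516), 7.176208972930908) [ 0.5452 -0.2509  0.2641]
bar 130 y at .522: -0.25457132 slope 0.11519563 [ 0.6072 -0.2445  0.2137] 0.5518611224392236 0.6498214928931585
top 440 0.2664070278290151 0.14807457373096478 x 0.459604314439044 0.5964146747528409 ((527.0343017578125, -253.69837951660156), (137.62936401367188, 31.804975509643555), 4.779027938842773) [ 0.4976 -0.2544  0.2645]
bar 61 y at .522: -0.26051235 slope 0.14609216 [ 0.6308 -0.2439  0.2142] 0.6102713643034946 0.6497370488471331
```

View pics/m5.png

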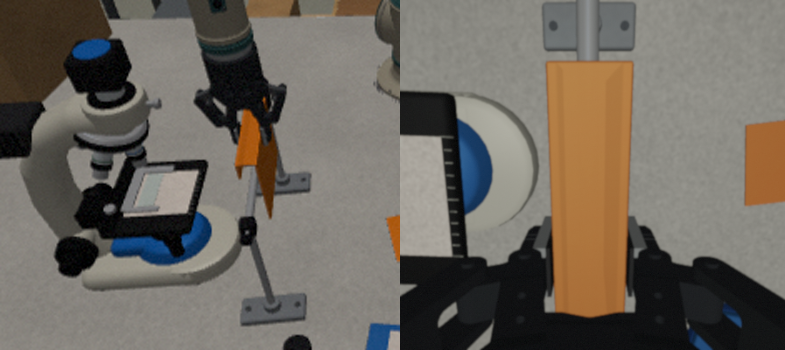

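The bar is centred on the fold in both views (right panel: bar column 587, fold centre 589), with the panel on the operator side. Lowering.

>>> servo_tool --moves '[{"dp":[0,0,0.04],"delta_rot":[0,0,0],"fingers":0.2},{"dp":[0,0,0.05],"delta_rot":[0,0,0],"fingers":0.2},{"dp":[0,0,0.05],"delta_rot":[0,0,0],"fingers":0.2},{"dp":[0,0,0.04],"delta_rot":[0,0,0],"fingers":0.2},{"dp":[0,0,0.015],"delta_rot":[0,0,0],"fingers":0.2}]'

```text
clock: 7.2
position: [0.5211, -0.2553, 0.2691]
ee_rot: [-0.004, -0.05, 0.999, 0.0]
contact_force: [0.2, -0.0, -0.8]
width: 0.0313
gripper_force: 40.4
```

>>> servo_tool --moves '[{"dp":[0,0,0.01],"delta_rot":[0,0,0],"fingers":0.2},{"dp":[0,0,0.005],"delta_rot":[0,0,0],"fingers":0.2},{"dp":[0,0,0],"delta_rot":[0,0,0],"fingers":0.2},{"dp":[0,0,0],"delta_rot":[0,0,0],"fingers":0.2}]'

```text
clock: 7.6
position: [0.5218, -0.2557, 0.2681]
ee_rot: [-0.003, -0.05, 0.999, -0.001]
contact_force: [0.1, -0.1, -1.6]
width: 0.0315
gripper_force: 40.4
```

>>> servo_tool --moves '[{"dp":[0,0,0.008],"delta_rot":[0,0,0],"fingers":0.2},{"dp":[0,0,0],"delta_rot":[0,0,0],"fingers":0.2},{"dp":[0,0,0.005],"delta_rot":[0,0,0],"fingers":0.2},{"dp":[0,0,0],"delta_rot":[0,0,0],"fingers":0.2}]'

```text
clock: 8.0
position: [0.5217, -0.2556, 0.2652]
ee_rot: [-0.003, -0.05, 0.999, -0.001]
contact_force: [0.6, 0.8, -1.0]
width: 0.0312
gripper_force: 40.4
```

>>> servo_tool --moves '[{"dp":[0,0,0.005],"delta_rot":[0,0,0],"fingers":0.2},{"dp":[0,0,0],"delta_rot":[0,0,0],"fingers":0.2},{"dp":[0,0,0],"delta_rot":[0,0,0],"fingers":0.2}]'

```text
clock: 8.3
position: [0.5217, -0.2557, 0.2648]
ee_rot: [-0.003, -0.05, 0.999, -0.001]
contact_force: [-1.9, -0.0, 3.7]
width: 0.0314
gripper_force: 40.9
```

Contact: the force rose by about 5 N, so the fold rests on the bar. Releasing, letting it settle, then retreating upward.

>>> servo_tool --moves '[{"dp":[0,0,0],"delta_rot":[0,0,0],"fingers":0.45},{"dp":[0,0,0],"delta_rot":[0,0,0],"fingers":0.75},{"dp":[0,0,0],"delta_rot":[0,0,0],"fingers":0.85},{"dp":[0,0,0],"delta_rot":[0,0,0],"fingers":0.85},{"dp":[0,0,0],"delta_rot":[0,0,0],"fingers":0.85}]'

```text
clock: 8.8
position: [0.5216, -0.2556, 0.264]
ee_rot: [-0.003, -0.05, 0.999, -0.001]
contact_force: [-0.4, 0.0, -0.2]
width: 0.0726
gripper_force: 0.0
```

>>> servo_tool --moves '[{"dp":[0,0,-0.05],"delta_rot":[0,0,0],"fingers":0.85},{"dp":[0,0,-0.1],"delta_rot":[0,0,0],"fingers":0.85},{"dp":[0,0,-0.15],"delta_rot":[0,0,0],"fingers":0.85},{"dp":[0,0,-0.15],"delta_rot":[0,0,0],"fingers":0.85},{"dp":[0,0,-0.05],"delta_rot":[0,0,0],"fingers":0.85}]'

```text
clock: 9.3
position: [0.5232, -0.256, 0.3683]
ee_rot: [-0.0, -0.05, 0.999, -0.003]
contact_force: [0.3, 0.0, 0.1]
width: 0.0725
gripper_force: 0.0
```

>>> servo_tool --moves '[{"dp":[0,0,0],"delta_rot":[0,0,0],"fingers":0.85},{"dp":[0,0,0],"delta_rot":[0,0,0],"fingers":0.85},{"dp":[0,0,0],"delta_rot":[0,0,0],"fingers":0.85},{"dp":[0,0,0],"delta_rot":[0,0,0],"fingers":0.85},{"dp":[0,0,0],"delta_rot":[0,0,0],"fingers":0.85}]'

```text
clock: 9.8
position: [0.5221, -0.2553, 0.3631]
ee_rot: [-0.004, -0.05, 0.999, -0.0]
contact_force: [-0.2, -0.2, -0.3]
width: 0.0725
gripper_force: 0.0
```

>>> servo_tool --moves '[{"dp":[0,0,0],"delta_rot":[0,0,0],"fingers":0.85},{"dp":[0,0,0],"delta_rot":[0,0,0],"fingers":0.85},{"dp":[0,0,0],"delta_rot":[0,0,0],"fingers":0.85},{"dp":[0,0,0],"delta_rot":[0,0,0],"fingers":0.85},{"dp":[0,0,0],"delta_rot":[0,0,0],"fingers":0.85}]'

```text
clock: 10.3
position: [0.5223, -0.2554, 0.3642]
ee_rot: [-0.003, -0.05, 0.999, -0.001]
contact_force: [0.4, -0.0, -0.6]
width: 0.0726
gripper_force: 0.0
```

>>> servo_tool --moves '[{"dp":[0,0,0],"delta_rot":[0,0,0],"fingers":0.85},{"dp":[0,0,0],"delta_rot":[0,0,0],"fingers":0.85},{"dp":[0,0,0],"delta_rot":[0,0,0],"fingers":0.85},{"dp":[0,0,0],"delta_rot":[0,0,0],"fingers":0.85},{"dp":[0,0,0],"delta_rot":[0,0,0],"fingers":0.85}]'

```text
clock: 10.8
position: [0.5223, -0.2554, 0.3642]
ee_rot: [-0.003, -0.05, 0.999, -0.001]
contact_force: [0.8, -0.2, -0.5]
width: 0.0724
gripper_force: 0.0
```

```bash
python3 - <<'E'
from h import *
snap('scene','s6'); snap('wrist','w6')
im=cv2.imread('pics/s6.png'); w=cv2.imread('pics/w6.png')
a=cv2.resize(im[90:300,60:300],(400,350),interpolation=cv2.INTER_CUBIC); b=cv2.resize(w[0:400,100:540],(385,350))
cv2.imwrite('pics/m6.png',np.hstack([a,b]))
E
```

```text
(no output)
```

View pics/m6.png

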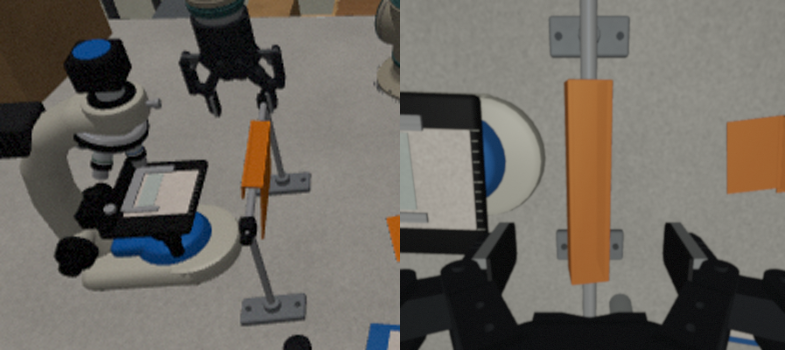

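The shield hangs on the bar by its fold (left panel (258,150)), midway between the posts and free of the open fingers. One more second to let it settle, then hand in.

>>> servo_tool --moves '[{"dp":[0,0,0],"delta_rot":[0,0,0],"fingers":0.85},{"dp":[0,0,0],"delta_rot":[0,0,0],"fingers":0.85},{"dp":[0,0,0],"delta_rot":[0,0,0],"fingers":0.85},{"dp":[0,0,0],"delta_rot":[0,0,0],"fingers":0.85},{"dp":[0,0,0],"delta_rot":[0,0,0],"fingers":0.85}]'

```text
clock: 11.4
position: [0.5223, -0.2554, 0.3642]
ee_rot: [-0.003, -0.05, 0.999, -0.001]
contact_force: [0.5, -0.1, -0.5]
width: 0.0725
gripper_force: 0.0
```

>>> servo_tool --moves '[{"dp":[0,0,0],"delta_rot":[0,0,0],"fingers":0.85},{"dp":[0,0,0],"delta_rot":[0,0,0],"fingers":0.85},{"dp":[0,0,0],"delta_rot":[0,0,0],"fingers":0.85},{"dp":[0,0,0],"delta_rot":[0,0,0],"fingers":0.85},{"dp":[0,0,0],"delta_rot":[0,0,0],"fingers":0.85}]'

```text
clock: 11.9
position: [0.5223, -0.2554, 0.3642]
ee_rot: [-0.003, -0.05, 0.999, -0.001]
contact_force: [0.2, 0.1, 0.5]
width: 0.0723
gripper_force: 0.0
```

```bash
python3 -c "
from rig import manip
print(manip.sign_off())"
```

```text
the job is handed in; nothing more can be done
None
```

The amber shield hangs freely by its fold near the middle of the crossbar, tall face away from the microscope, and the job was handed in at about 12 s; the sign-off returned no verdict.

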